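Weigh a young cheese

TASK

Weigh the small orange-brown cheese lying on the wooden weighing board: push it along the board, gently and without lifting or tipping it up, until it drops over the edge of the round hollow and lies flat on the weighing pan. Then take your hand off it and press the green button on the white readout to record the weight. The button must not be pressed before that; leave everything else where it is.

Things in the scene. Friction and masses are not known exactly. Their poses are not given: they have to be found in the camera images.
- cheese: small firm cheese to be weighed: a flat upright-sided disc, orange-brown rind with a paler top, 96 mm in diameter, 30 mm high, about 240 g (varies by a quarter). Origin at the centre of its underside, z up. It starts flat on the top of the weighing board, its underside 30 mm above the table, and slides when pushed sideways; too wide for most grippers and not to be gripped
- scale: weighing board, fixed: light wood, 360 mm long (its x), 200 mm wide (its y), 30 mm high, with a steel strip 12 mm high let along each long side, standing 9.5 mm out. Origin at the centre of its underside, on the table; its x axis points along the board to the end with the hollow. The board stands at a different place and angle each time
- pan (a point): centre of the floor of the round hollow (the dark steel weighing pan) in the board, 90 mm along the board's x from its origin and 20 mm above the table. The hollow is 104 mm in diameter and 10 mm deep below the board's flat top; a cheese lying in it stands 20 mm proud of the board
- record (a joint): green push button on the white readout: 0 released, 0.006 m fully down; springs back; about 4 N at full travel
- record_top (a point): centre of the top face of the green button, 14 mm in radius, pressed straight down. The readout is a fixed white box, 130 x 120 x 45 mm high, on the left or the right of the weighing board; the button is on its half nearer the robot
- weight: brass calibration weight with a knob, 32 mm in diameter, 43 mm high, standing loose on a corner of the board at the hollow's end; leave alone. Origin at the centre of its underside
- brush: wooden brush, 150 mm long, in the blue tray (200 x 130 x 25 mm high) on the other side of the board from the readout; leave alone
- vial: small amber bottle with a black cap, 36 mm in diameter, 100 mm high, standing loose on the table beyond the board; leave alone. Origin at the centre of its underside
- pot: small white pot with a dark wooden lid, 52 mm in diameter, 50 mm high, standing loose on the table beyond the board; leave alone. Origin at the centre of its underside
- jar: small jar with a steel lid, 48 mm in diameter, 65 mm high, in the blue tray; leave alone. Origin at the centre of its underside
Mind the look-alikes: they are no part of the job. Leave any black, blue or grey look-alike of the cheese alone.

How it is judged:
On the way, in this order (a step that is already met when the one before it is completed fails the run):
1. the cheese lies flat in the hollow, on the pan (horizontal distance between cheese and pan below 0.009 m and z of cheese in the frame of pan between -0.004 and 0.003 m and angle between cheese's own z axis and vertical below 0.05 rad), for 0.3 s.
2. the green button is pressed, with nothing but the pan bearing the cheese (all of step 1 and value of joint record above 0.004 m), for 0.05 s.
At the end, for the whole second after the job is handed in: the cheese rests flat on the pan (centre within 9 mm of the pan's, underside within 3 mm of its floor, tilt under 0.05 rad), at rest, and the button, having been pressed at least 4 mm, is released (all of step 1 and linear speed of cheese below 0.01 m/s and value of joint record below 0.002 m); the robot touches nothing.
It fails at once if the cheese is lifted (underside more than 12 mm above the board) or tipped by more than 0.4 rad (z of cheese in the frame of pan above 0.022 m or angle between cheese's own z axis and vertical above 0.4 rad).
It fails at once if the cheese is pushed off the board (z of cheese in the frame of pan below -0.006 m).
It fails at once if the cheese is pushed roughly (more than 25 N) (contact force between the fingers and cheese above 25 N).
It fails at once if the button is pressed before the cheese lies in the hollow, or while the robot touches it (value of joint record above 0.002 m and (not (horizontal distance between cheese and pan below 0.009 m and z of cheese in the frame of pan between -0.004 and 0.003 m and angle between cheese's own z axis and vertical below 0.05 rad) or contact force between any of the arm, the fingers and cheese above 0.2 N)).
It fails at once if another thing is disturbed (moved more than 20 mm) (distance of any of weight, brush, jar, vial, pot from where it was at the start of the episode above 0.02 m).
It also fails if it takes over 54 s, if anything falls off the work surface, if the arm or the gripper's body presses on something with over 40 N, if the wrist force passes 120 N, or if a joint passes its speed limit or range.

ROBOT

A 6-joint arm with a two-finger parallel gripper is mounted at the origin on the work surface. World frame = base frame: x ahead of the robot, y to its left, z up, the work surface at z = 0. Lengths are in m, angles in rad, forces in N, time in s.
With the tool pointing down it reaches from about 0.225 to 0.875 m from the base axis. Payload 3.4 kg.
Tool frame: the origin (TCP) lies at the very end of the fingers, on their centre line; the grasp point (between the pads) lies 19 mm behind it; z points along the fingers, y is the direction in which the jaws open and shut (so a half turn about z gives the same grasp; the last joint's range is limited). The gripper opens to 85 mm and grips with 20 to 120 N. Pads are 22 mm wide; open, the fingers measure 114 mm over their backs; the gripper's body (76 mm by 85 mm) begins 54 mm behind the grasp point. The pads swing forward as they close: fully open they stand 13 mm farther back than shut.
Start: joints at [1.096, 0.276, 1.505, -0, 1.361, -0.121], TCP at [0.199, 0.539, 0.204] pointing down, gripper open.
Joint ranges: [-2.89, 2.89], [-0.75, 2.08], [0.22, 2.7], [-1.18, 4.32], [0.11, 2.71], [-2.7, 2.7]. Speed limits (rad/s): [2.57, 2.57, 3.14, 3.14, 3.14, 3.14].

INTERFACE

Orientations are given as a unit quaternion [w, x, y, z].
In Python, from rig import get_state, get_image, calibration, sign_off gives the robot as it stands. The module is installed in compiled form; this text tells all that it offers.
- The arm moves only by the tool drive_tool, never from a script. Its argument "targets" is one flat list of numbers, 7 for each row, row after row: the turn, a rotation vector about the tool's x, y, z in degrees, then the shift along the tool's x, y, z in mm, then the opening, from 0 (shut) to 1 (fully open). In form: [wx, wy, wz, tx, ty, tz, fingers, wx, wy, wz, tx, ty, tz, fingers, ...]. A call has 1 to 12 rows; each row shifts and turns the commanded pose from where the row before left it, along the tool's axes as they then stand; what a row does not reach is not made up. A row lasts 1/8 s, in which the tool goes at most 62.5 mm and 10.7 degrees, less where a joint would pass 70% of its speed; a pose out of reach is approached as far as the arm can. A call is refused whole if a number of a shift passes 62.5 or a number of a turn 10.7, either way. A call with a gripper value outside its range is refused whole. The fingers move at their own pace and stop on an object; "grip_force" is the grip in N (left out, the last holds). Time passes only in rows, so rows that do not move let the fingers close. It gives the time, the measured TCP pose, the force and the opening at its end, in the units of the state.
- get_state(): the state, without advancing time (a new reading comes with each control period).
- get_image(name): name is "scene" or "top" or "wrist"; returns the picture (420x560x3 uint8, red, green, blue); there is no depth.
- calibration(name): a dict with "mtx" (3x3 intrinsics, pixels), "distortion" ([k1, k2, p1, p2, k3] as OpenCV has them; the pictures are not rectified), "world_to_cam" (4x4, takes a point from world to camera coordinates); the wrist camera has in their place "hand_eye" (4x4, takes a point from camera to tool coordinates, whose origin is the TCP and whose axes are the flange's). Camera axes: x right, y down, z forward; pixel columns grow to the right and rows downward; lengths in m; the calibration is good to about 2 mm. A picture is of the moment at which its call begins: read the wrist's pose just before it. calibration takes no time and is no camera call.
- sign_off(): hands the job in, once; it reports no verdict.
The state is a dict: "clock": time; "qpos": joint angles; "qd": joint speeds; "effort": joint torques, N m; "position": TCP position; "ee_rot": TCP orientation; "contact_force": force on the tool from outside, world axes, zero at the start; "moment": the same for the moment, N m; "width": finger opening in m.
Only numpy, scipy, OpenCV 4.12 (cv2) and the standard library are available. Lean on these libraries where they do the work, as an engineer would, in place of code of your own. Each camera call takes 0.05 s, during which the arm holds its last target.

## Working session

There is one attempt and no reset: what is moved stays moved. The work goes in short steps, Python scripts to look and compute and a tool call to move; the robot and the scene stay as the last step left them, time stands still between calls to the robot, and variables do not carry over. Pictures are saved under pics/ and viewed, and the job is handed in when it is done.

Besides the shell and the picture viewer there is one more tool, called after "Request:" by a JSON object that holds its "name" and its "arguments", one argument or row to a line. drive_tool: Moves the arm, as the interface text tells. Its arguments: {"type":"object","properties":{"targets":{"type":"array"},"grip_force":{"type":"number"}},"required":["targets"]}

```bash
ls; mkdir -p pics; python3 - <<'E'
from rig import *
import cv2,numpy as np
s=get_state();print(s)
for n in("scene","top"):
    im=get_image(n);cv2.imwrite(f"pics/{n}0.png",im[:,:,::-1])
    c=calibration(n);print(n,c)
print(calibration("wrist"))
E
```

```text
pics
{'clock': 0.0, 'qpos': array([ 1.09599681e+00,  2.76602932e-01,  1.50618263e+00, -1.94241968e-05,
        1.36066798e+00, -1.21030299e-01]), 'qd': array([ 1.25791333e-04,  1.66589582e-04,  2.40468499e-03, -3.95650753e-04,
        6.33830531e-05, -4.74304205e-04]), 'effort': array([-1.31092856e-04, -4.16769826e+01, -2.45803410e+01, -4.87973994e-04,
        1.11842790e-02, -5.99075605e-06]), 'position': array([0.19895596, 0.5388503 , 0.2029155 ]), 'ee_rot': array([-2.64032036e-04,  1.75961570e-01,  9.84396597e-01, -8.92243755e-04]), 'contact_force': array([ 0.22648784,  0.0558968 , -0.23087895]), 'moment': array([ 0.00939342, -0.03549501, -0.02827405]), 'width': 0.08520975745007864}
scene {'mtx': array([[499.83265325,   0.        , 279.51340903],
       [  0.        , 499.83265325, 209.86319796],
       [  0.        ,   0.        ,   1.        ]]), 'distortion': array([-0.12954645,  0.        ,  0.        ,  0.        ,  0.        ]), 'world_to_cam': array([[-0.6183793 ,  0.78579949,  0.01123453,  0.33832721],
       [ 0.53879835,  0.43432368, -0.72184436, -0.21439651],
       [-0
[... 530 characters left out ...]
.02170756, -0.996468  ,  1.27063742],
       [ 0.        ,  0.        ,  0.        ,  1.        ]])}
{'mtx': array([[303.44294546,   0.        , 278.78421193],
       [  0.        , 303.44294546, 213.69991517],
       [  0.        ,   0.        ,   1.        ]]), 'distortion': array([0.01042393, 0.        , 0.        , 0.        , 0.        ]), 'hand_eye': array([[ 1.17086778e-03, -9.54625484e-01, -2.97806673e-01,
         7.65135099e-02],
       [ 9.99999311e-01,  1.14142834e-03,  2.72762170e-04,
         1.50037063e-04],
       [ 7.95392575e-05, -2.97806787e-01,  9.54626163e-01,
        -1.68989062e-01],
       [ 0.00000000e+00,  0.00000000e+00,  0.00000000e+00,
         1.00000000e+00]])}
```

View pics/top0.png

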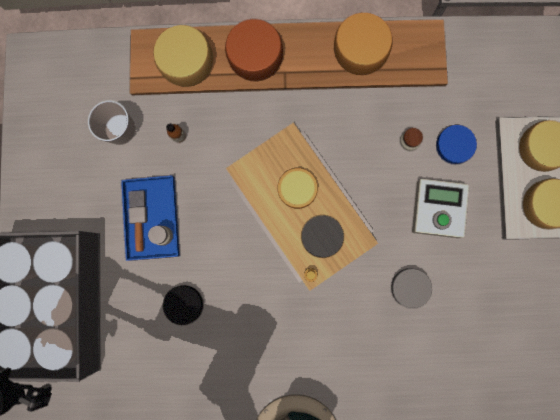

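View pics/scene0.png

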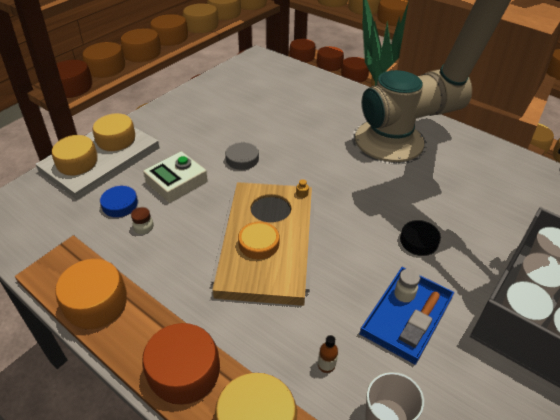

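The cheese candidates in the top view are:
- an orange-brown disc on the board (298,187)
- a black disc (183,305)
- a grey disc (412,288)
- a blue disc (457,145)
- yellow/red/orange wheels on the shelf and tray

The one on the board is the target. The pan is the dark disc at (322,236), the weight is at (311,273), and the button is at (442,220).

```bash
cat > h.py <<'E'
import cv2,numpy as np
from rig import *
from scipy.spatial.transform import Rotation as R
def ray(cam,px,z,T=None):
    c=calibration(cam); p=cv2.undistortPoints(np.array(px,float).reshape(-1,1,2),c["mtx"],c["distortion"]).reshape(-1,2)
    d=np.c_[p,np.ones(len(p))]
    W=np.linalg.inv(c["world_to_cam"]) if T is None else T
    d=d@W[:3,:3].T; o=W[:3,3]
    return o+d*((z-o[2])/d[:,2])[:,None]
def wristT():
    s=get_state();w,x,y,z=s["ee_rot"];M=np.eye(4);M[:3,:3]=R.from_quat([x,y,z,w]).as_matrix();M[:3,3]=s["position"]
    return M@calibration("wrist")["hand_eye"]
def circ(P):  # circle fit of xy points
    A=np.c_[2*P[:,:2],np.ones(len(P))];b=(P[:,:2]**2).sum(1)
    s=np.linalg.lstsq(A,b,rcond=None)[0];return s[:2],np.sqrt(s[2]+s[:2]@s[:2])
def blob(mask,near,mina=20):
    n,l,st,ce=cv2.connectedComponentsWithStats(mask.astype(np.uint8))
    k=[i for i in range(1,n) if st[i,4]>mina]
    i=min(k,key=lambda i:np.hypot(*(ce[i]-near)))
    m=(l==i).astype(np.uint8);c=max(cv2.findContours(m,cv2.RETR_EXTERNAL,cv2.CHAIN_APPROX_NONE)[0],key=cv2.contourArea)
    return m,c.reshape(-1,2),st[i],ce[i]
E
python3 - <<'E'
from h import *
im=cv2.imread("pics/top0.png")
crop=cv2.resize(im[110:300,210:480],None,fx=2.9,fy=2.9,interpolation=cv2.INTER_CUBIC);cv2.imwrite("pics/crop0.png",crop)
hsv=cv2.cvtColor(im,cv2.COLOR_BGR2HSV)
for p in [(298,187),(298,204),(281,187),(315,187),(322,236),(265,165),(290,230),(442,220),(430,215),(436,220),(311,273)]:print(p,hsv[p[1],p[0]])
E
```

```text
(298, 187) [ 27 106 187]
(298, 204) [ 22 124 183]
(281, 187) [ 25 112 182]
(315, 187) [ 19 139 181]
(322, 236) [ 6 17 75]
(265, 165) [ 16 119 182]
(290, 230) [ 21 105 185]
(442, 220) [ 65 139 145]
(430, 215) [108   7 188]
(436, 220) [ 20  15 101]
(311, 273) [ 21 145 180]
```

View pics/crop0.png

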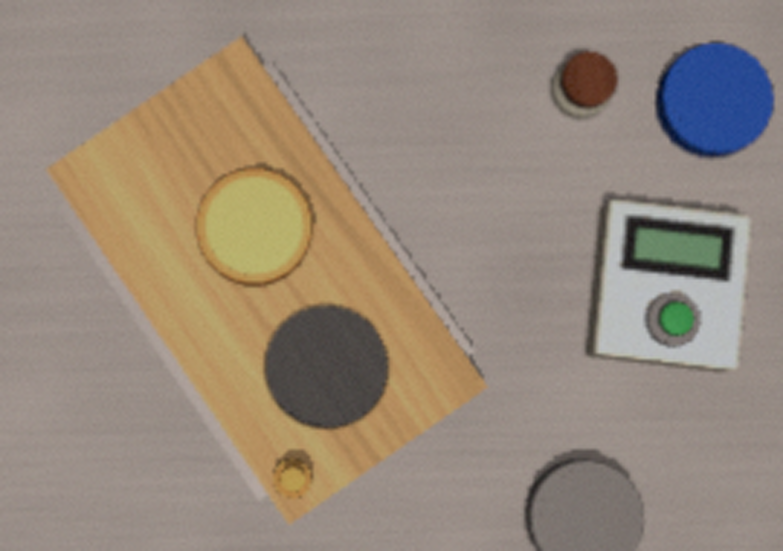

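The crop confirms the target: the disc with an orange rind and pale yellow top (crop 254,226). The dark pan is at (327,366) and the green button at (676,318). Next I measure them.

```bash
python3 - <<'E'
from h import *
im=cv2.imread("pics/top0.png");hsv=cv2.cvtColor(cv2.GaussianBlur(im,(3,3),0),cv2.COLOR_BGR2HSV)
H,S,V=[hsv[...,i].astype(int) for i in range(3)]
yy,xx=np.mgrid[:420,:560]
roi=(np.hypot(xx-298,yy-187)<26)
m,c,st,ce=blob((H>=24)&(H<35)&(S>80)&roi,(298,187)); print("cheese top px",ce,st)
P=ray("top",c,.06);print("pale",circ(P))
m,c,st,ce=blob((V<110)&(np.hypot(xx-322,yy-236)<30),(322,236)); print("pan px",ce,st)
for z in(.03,.02): print("pan",z,circ(ray("top",c,z)))
m,c,st,ce=blob((H>50)&(H<80)&(S>100)&(np.hypot(xx-443,yy-220)<14),(443,220));print("btn",ce,st)
for z in(.05,.055,.06):print(z,circ(ray("top",c,z)))
m,c,st,ce=blob((S>70)&(H<40)&(xx>215)&(xx<385)&(yy>115)&(yy<295),(300,205));print("board",ce,st)
b=cv2.boxPoints(cv2.minAreaRect(c));P=ray("top",b,.03);print(b,P,np.linalg.norm(P-np.roll(P,1,0),axis=1),P.mean(0))
im=cv2.imread("pics/scene0.png");hsv=cv2.cvtColor(im,cv2.COLOR_BGR2HSV);H,S,V=[hsv[...,i].astype(int) for i in range(3)]
yy,xx=np.mgrid[:420,:560]
m,c,st,ce=blob((H>50)&(H<80)&(S>110)&(np.hypot(xx-183,yy-161)<14),(183,161));print("btn scene",ce,st)
for z in(.05,.055,.06):print(z,ray("scene",[ce],z))
m,c,st,ce=blob((V<70)&(np.hypot(xx-271,yy-208)<24),(271,208));print("pan scene",ce,st,ray("scene",[ce],.025))
E
```

```text
cheese top px [297.23261391 187.48800959] [281 172  33  32 834]
pale (array([ 0.60301088, -0.01761198]), np.float64(0.037605502847494164))
pan px [322.22238164 236.12984218] [ 302  215   42   43 1394]
pan 0.03 (array([ 0.48774212, -0.07461862]), np.float64(0.049489678376266014))
pan 0.02 (array([ 0.4881    , -0.07500097]), np.float64(0.04987614833424601))
btn [442.76404494 219.43820225] [438 215  11  10  89]
0.05 (array([ 0.51935911, -0.36117819]), np.float64(0.011649006647611438))
0.055 (array([ 0.51905192, -0.35984734]), np.float64(0.011602800854155977))
0.06 (array([ 0.51874473, -0.3585165 ]), np.float64(0.011556595060701755))
board [299.04365224 202.3874136 ] [  226   123   152   168 10996]
[[225.08887  167.99463 ]
 [294.287    120.581085]
 [378.38104  243.31293 ]
 [309.18292  290.72647 ]] [[ 0.65931064  0.15739396  0.03      ]
 [ 0.77231537 -0.01421448  0.03      ]
 [ 0.46709975 -0.20881144  0.03      ]
 [ 0.35803814 -0.04006034  0.03      ]] [0.36021288 0.2054739  0.36197314 0.20092627] [ 0.56419098 -0.02642308  0.03      ]
btn scene [182.28813559 160.06779661] [178 157  10   7  59]
0.05 [[ 0.50948596 -0.37078364  0.05      ]]
0.055 [[ 0.5135474  -0.36565594  0.055     ]]
0.06 [[ 0.51760883 -0.36052825  0.06      ]]
pan scene [270.78439153 208.32671958] [252 196  39  25 756] [[ 0.48596994 -0.07665965  0.025     ]]
```

Pan from the top view is (0.488, -0.075). The board rectangle (360 x 201 mm) puts it at (0.4886, -0.0753), so they agree. The cheese is at (0.603, -0.018). The button is at about (0.518, -0.359, 0.060), where the two views meet. The push direction is yaw 206.4°, so I turn the tool first.

Request:
{"name": "drive_tool", "arguments": {
  "targets": [0,0,-9.3,0,0,0,0.6,0,0,-9.3,0,0,0,0.6,0,0,-9.3,0,0,0,0.6,0,0,-9.3,0,0,0,0.6,0,0,-9.4,0,0,0,0.6]
}}

```text
clock: 0.72
position: [0.1991, 0.5391, 0.2033]
ee_rot: [-0.0, -0.23, 0.973, -0.0]
contact_force: [0.8, -0.7, 0.2]
width: 0.0511
```

```bash
cat >> h.py <<'E'
def rel(target):
    s=get_state();w,x,y,z=s["ee_rot"];M=R.from_quat([x,y,z,w]).as_matrix()
    print("t",s["clock"],"pos",s["position"].round(4),"yaw",np.degrees(np.arctan2(M[1,0],M[0,0])).round(2),"zax",M[:,2].round(4),"w",s["width"],"F",s["contact_force"].round(2))
    print("rel mm",(M.T@(np.array(target)-s["position"])*1000).round(1))
E
python3 - <<'E'
from h import *
d=np.array([-.896,-.444]);rel(np.r_[np.array([.603,-.0176])-d*.085,.15])
E
```

```text
t 0.725 pos [0.1991 0.5391 0.2033] yaw -153.36 zax [-4.e-04 -1.e-03 -1.e+00] w 0.05114065535203409 F [ 0.81 -0.74  0.17]
rel mm [-196.5 -679.1   53.6]
```

Request:
{"name": "drive_tool", "arguments": {
  "targets": [0,0,0,-16.4,-56.6,0,0.6,0,0,0,-16.4,-56.6,0,0.6,0,0,0,-16.4,-56.6,0,0.6,0,0,0,-16.4,-56.6,0,0.6,0,0,0,-16.4,-56.6,0,0.6,0,0,0,-16.4,-56.6,0,0.6,0,0,0,-16.4,-56.6,0,0.6,0,0,0,-16.4,-56.6,0,0.6,0,0,0,-16.4,-56.6,10,0.6,0,0,0,-16.4,-56.6,10,0.6,0,0,0,-16.4,-56.6,10,0.6,0,0,0,-16.4,-56.6,10,0.6]
}}

```text
clock: 2.22
position: [0.6777, 0.0165, 0.1629]
ee_rot: [-0.0, -0.228, 0.974, 0.0]
contact_force: [0.5, -0.1, 1.3]
width: 0.0512
```

```bash
python3 - <<'E'
from h import *
d=np.array([-.896,-.444]);rel(np.r_[np.array([.603,-.0176])-d*.085,.045])
T=wristT();im=get_image("wrist");cv2.imwrite("pics/w1.png",im[:,:,::-1]);np.save("w1.npy",T)
E
```

```text
t 2.225 pos [0.6777 0.0165 0.1629] yaw -153.69 zax [-7.e-04  5.e-04 -1.e+00] w 0.05119578095812345 F [ 0.53 -0.09  1.29]
rel mm [ -3.    2.6 117.9]
```

View pics/w1.png

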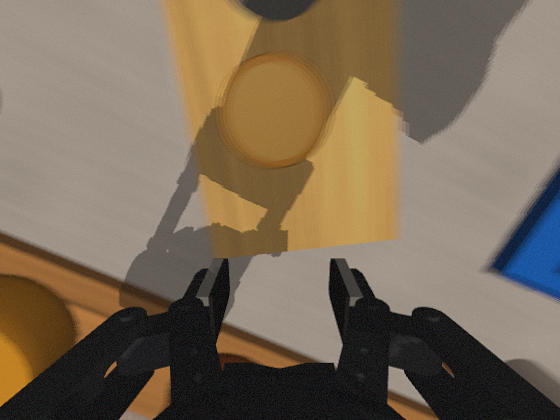

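The wrist view shows the cheese straight ahead of the finger gap: cheese at (275,110), finger tips at (215,270) and (345,270), pan edge at the top. I descend behind it.

Request:
{"name": "drive_tool", "arguments": {
  "targets": [0,0,0,-1.5,0,58,0.6,0,0,0,-1.5,0,45,0.6,0,0,0,0,0,14,0.6,0,0,0,0,0,0,0.6,0,0,0,0,0,0,0.6]
}}

```text
clock: 2.9
position: [0.6812, 0.0194, 0.0491]
ee_rot: [0.002, -0.228, 0.974, -0.001]
contact_force: [1.1, -0.3, 1.1]
width: 0.0516
```

```bash
python3 - <<'E'
from h import *
d=np.array([-.896,-.444]);rel(np.r_[np.array([.603,-.0176])-d*.085,.042])
T=wristT();im=get_image("wrist");cv2.imwrite("pics/w2.png",im[:,:,::-1]);np.save("w2.npy",T)
im=get_image("scene");cv2.imwrite("pics/s2.png",im[:,:,::-1])
E
```

```text
t 2.9 pos [0.6812 0.0194 0.0491] yaw -153.65 zax [ 4.2e-03 -2.0e-04 -1.0e+00] w 0.051599855434092644 F [ 1.13 -0.34  1.11]
rel mm [1.5 1.6 7.1]
```

View pics/w2.png

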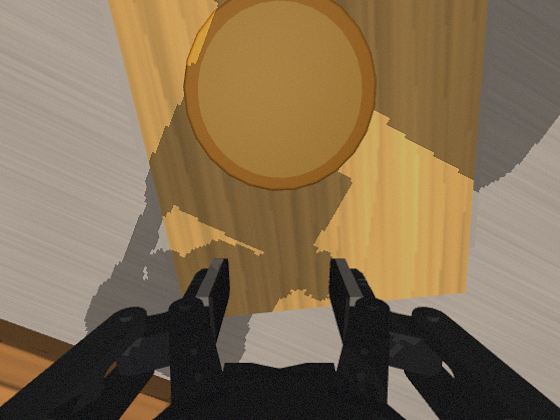

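View pics/s2.png

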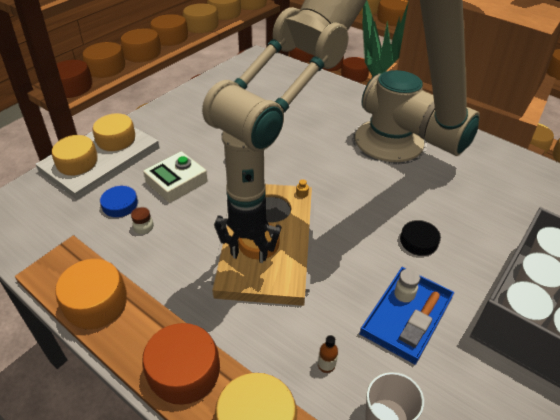

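```bash
python3 - <<'E'
from h import *
im=cv2.imread("pics/w2.png");T=np.load("w2.npy");hsv=cv2.cvtColor(cv2.GaussianBlur(im,(5,5),0),cv2.COLOR_BGR2HSV)
print([hsv[r,280].tolist() for r in range(165,200,3)], hsv[90,280],hsv[90,192])
H,S,V=[hsv[...,i].astype(int) for i in range(3)]
ys,xs=np.mgrid[:420,:560]
pts=[]
lab=cv2.cvtColor(cv2.GaussianBlur(im,(3,3),0),cv2.COLOR_BGR2LAB).astype(int)
# radial edges from (280,90): pale->rim hue step
for a in np.radians(np.arange(-20,201,4)):
    r=np.arange(60,112,.5);x=(280+r*np.cos(a));y=90+r*np.sin(a);ok=(y>0);r=r[ok]
    h=cv2.remap(H.astype(np.float32),x[ok].astype(np.float32)[None],y[ok].astype(np.float32)[None],1)[0]
    g=h[:-8]-h[8:];i=np.argmax(g[:60]);pts.append((280+(r[i]+2)*np.cos(a),90+(r[i]+2)*np.sin(a),g[i]))
pts=np.array(pts);print(np.median(pts[:,2]))
P=ray("w",pts[:,:2],.06,T) if 0 else None
c=calibration("wrist")
p=cv2.undistortPoints(pts[:,None,:2],c["mtx"],c["distortion"]).reshape(-1,2)
d=np.c_[p,np.ones(len(p))]@T[:3,:3].T;P=T[:3,3]+d*((.06-T[2,3])/d[:,2])[:,None]
ce,r=circ(P);res=np.hypot(*(P[:,:2]-ce).T)-r;ok=abs(res)<.003;ce,r=circ(P[ok]);print(ce,r,ok.sum(),len(ok))
s=get_state();w,x,y,z=s["ee_rot"];M=R.from_quat([x,y,z,w]).as_matrix()
print("cheese in tool",(M.T@(np.r_[ce,.06]-s["position"])*1000).round(1))
print("pan in tool",(M.T@(np.r_[.488,-.075,.06]-s["position"])*1000).round(1))
E
```

```text
[[18, 161, 160], [18, 162, 159], [18, 163, 160], [18, 162, 159], [17, 173, 153], [16, 190, 145], [16, 192, 145], [16, 194, 143], [16, 184, 111], [18, 140, 124], [17, 141, 125], [17, 141, 125]] [ 18 155 168] [ 16 181 152]
2.0
[ 0.60315688 -0.01826653] 0.03963938997768552 56 56
cheese in tool [ 86.5   0.9 -11.1]
pan in tool [214.9   1.1 -11.6]
```

Request:
{"name": "drive_tool", "arguments": {
  "targets": [0,0,0,0,1,7,0.6,0,0,0,0,0,6,0.6,0,0,0,8,0,0,0.6,0,0,0,8,0,0,0.6,0,0,0,8,0,0,0.6,0,0,0,0,0,0,0.6]
}}

```text
clock: 3.75
position: [0.6569, 0.0092, 0.0341]
ee_rot: [-0.0, -0.227, 0.974, 0.0]
contact_force: [-0.5, -0.5, 1.0]
width: 0.0511
```

```bash
python3 - <<'E'
from h import *
rel([.488,-.075,.036])
T=wristT();im=get_image("wrist");cv2.imwrite("pics/w3.png",im[:,:,::-1]);np.save("w3.npy",T)
E
```

```text
t 3.75 pos [0.6569 0.0092 0.0341] yaw -153.7 zax [-2.e-04  0.e+00 -1.e+00] w 0.0510646554151041 F [-0.47 -0.45  0.96]
rel mm [188.7  -0.6  -1.9]
```

View pics/w3.png

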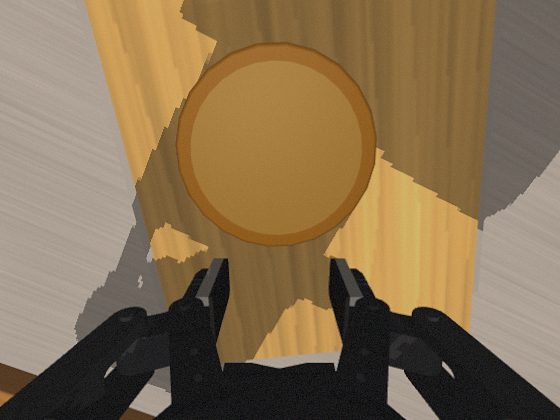

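The cheese is centred at (277,145), just ahead of the finger gap, and nothing is touching yet. I start the slow push.

Request:
{"name": "drive_tool", "arguments": {
  "targets": [0,0,0,5,0,-1,0.6,0,0,0,5,0,0,0.6,0,0,0,5,0,0,0.6,0,0,0,5,0,0,0.6,0,0,0,5,0,0,0.6,0,0,0,5,0,0,0.6,0,0,0,5,0,0,0.6,0,0,0,5,0,0,0.6,0,0,0,5,0,0,0.6,0,0,0,5,0,0,0.6,0,0,0,0,0,0,0.6]
}}

```text
clock: 5.18
position: [0.6124, -0.0128, 0.0348]
ee_rot: [-0.0, -0.228, 0.974, 0.0]
contact_force: [0.1, -0.2, 0.1]
width: 0.0506
```

```bash
cat >> h.py <<'E'
def wpts(px,z,T):
    c=calibration("wrist");p=cv2.undistortPoints(np.array(px,float).reshape(-1,1,2),c["mtx"],c["distortion"]).reshape(-1,2)
    d=np.c_[p,np.ones(len(p))]@T[:3,:3].T;return T[:3,3]+d*((z-T[2,3])/d[:,2])[:,None]
E
python3 - <<'E'
from h import *
rel([.488,-.075,.036])
T=wristT();im=get_image("wrist");cv2.imwrite("pics/w4.png",im[:,:,::-1]);np.save("w4.npy",T)
E
```

```text
t 5.175 pos [ 0.6124 -0.0128  0.0348] yaw -153.69 zax [-2.e-04  1.e-04 -1.e+00] w 0.05059936640485386 F [ 0.09 -0.2   0.09]
rel mm [139.1  -0.6  -1.2]
```

View pics/w4.png

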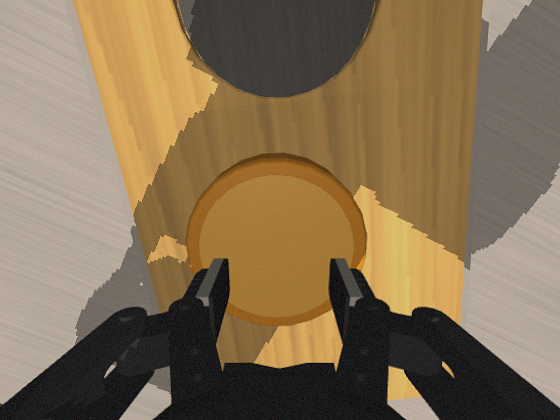

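The cheese looks deeper between the fingers than I expected, so I measure before going on.

```bash
python3 - <<'E'
from h import *
T=np.load("w4.npy")
s=get_state();w,x,y,z=s["ee_rot"];M=R.from_quat([x,y,z,w]).as_matrix()
for nm,px,z in [("far top outer",(277,157),.06),("far pale",(277,175),.06),("near outer",(277,325),.06),("near pale",(277,307),.06),("L outer",(188,240),.06),("R outer",(366,240),.06),("pan near rim",(277,97),.03),("fingL tip",(220,260),.035),("fingR tip",(338,260),.035),("fingL tip",(220,260),.045)]:
    P=wpts([px],z,T)[0];print(nm,P.round(4),(M.T@(P-s["position"])*1000).round(1))
im=get_image("scene");cv2.imwrite("pics/s4.png",cv2.resize(im[150:320,180:360,::-1],None,fx=3.5,fy=3.5,interpolation=cv2.INTER_CUBIC))
im=get_image("top");cv2.imwrite("pics/t4.png",cv2.resize(im[110:300,210:400,::-1],None,fx=3,fy=3,interpolation=cv2.INTER_CUBIC))
E
```

```text
far top outer [ 0.5595 -0.0394  0.06  ] [ 59.6  -0.3 -25.1]
far pale [ 0.5671 -0.0356  0.06  ] [ 51.1  -0.3 -25.1]
near outer [0.6429 0.0019 0.06  ] [-33.5  -0.3 -25.1]
near pale [ 0.6325 -0.0033  0.06  ] [-21.9  -0.3 -25.1]
L outer [ 0.6172 -0.0615  0.06  ] [ 17.6 -45.7 -25.1]
R outer [0.5769 0.0198 0.06  ] [ 17.7  45.1 -25.1]
pan near rim [ 0.5343 -0.052   0.03  ] [87.8 -0.4  4.8]
fingL tip [ 0.6336 -0.0418  0.035 ] [ -5.8 -35.3  -0.1]
fingR tip [0.6015 0.0228 0.035 ] [-5.7 36.8 -0.1]
fingL tip [ 0.6283 -0.0421  0.045 ] [ -0.9 -33.2 -10.1]
```

View pics/s4.png

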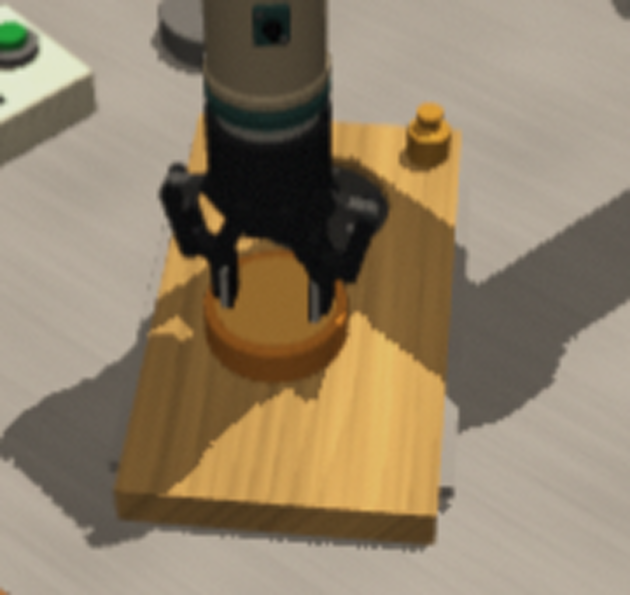

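View pics/t4.png

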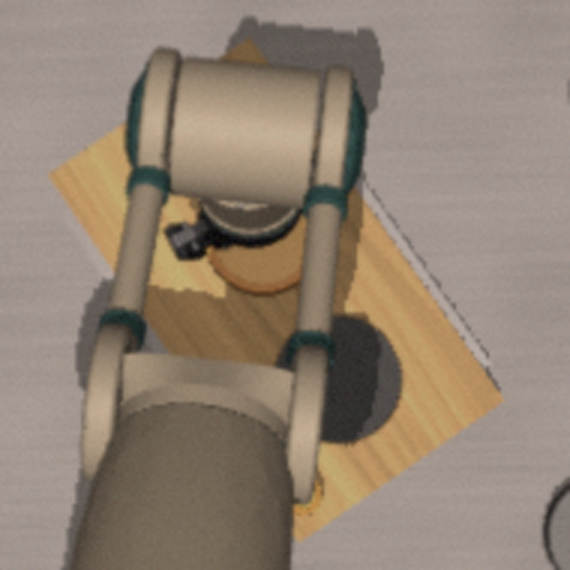

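The scene view shows the finger tips, at crop (222,305) and (318,318), above the cheese's pale top. The cheese itself has not moved and the force is zero. I triangulate the real tip height.

```bash
python3 - <<'E'
from h import *
T=np.load("w4.npy")
s=get_state();w,x,y,z=s["ee_rot"];M=R.from_quat([x,y,z,w]).as_matrix()
for z in (.035,.05,.06,.065,.07,.08,.09):
    o=[]
    for p in [(229,260),(330,260)]:
        P=wpts([p],z,T)[0];o.append((M.T@(P-s["position"])*1000).round(1)[:2])
    q=[]
    for p in [(243.4,237.1),(270.9,240.9)]:
        P=ray("scene",[p],z)[0];q.append((M.T@(P-s["position"])*1000).round(1)[:2])
    print(z,*o,"scene",*q)
E
python3 - <<'E'
import cv2
im=cv2.imread("pics/w4.png");cv2.imwrite("pics/w4c.png",cv2.resize(im[220:420,160:400],None,fx=3,fy=3,interpolation=cv2.INTER_CUBIC))
E
```

```text
0.035 [ -5.5 -29.8] [-5.4 32. ] scene [ 21.7 -40.5] [23.9 25.7]
0.05 [  1.8 -27.1] [ 1.9 29.2] scene [  8.2 -36.3] [10.4 28.7]
0.06 [  6.7 -25.3] [ 6.8 27.3] scene [ -0.8 -33.5] [ 1.4 30.7]
0.065 [  9.2 -24.4] [ 9.2 26.4] scene [ -5.2 -32.1] [-3.1 31.7]
0.07 [ 11.6 -23.5] [11.6 25.5] scene [ -9.7 -30.8] [-7.6 32.7]
0.08 [ 16.5 -21.7] [16.5 23.6] scene [-18.7 -28. ] [-16.6  34.8]
0.09 [ 21.3 -19.9] [21.4 21.8] scene [-27.7 -25.2] [-25.6  36.8]
```

View pics/w4c.png

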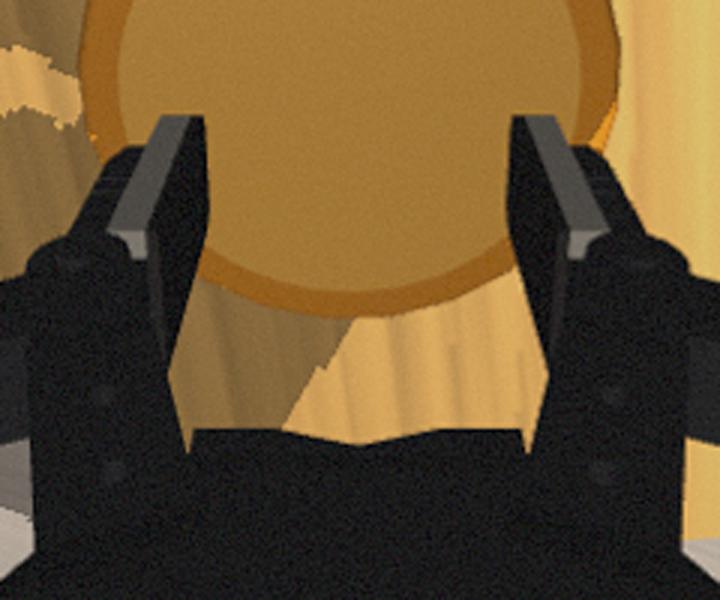

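Separating the pad edges (101 px) with the measured 51 mm gap puts the tips about 28 mm behind the stated TCP, at z≈0.063, just above the cheese. The scene view agrees. So the fingers passed over the cheese without touching it. I go up, back off, close slightly, and feel for the real tip height on the bare board.

Request:
{"name": "drive_tool", "arguments": {
  "targets": [0,0,0,0,0,-15,0.6,0,0,0,-30,0,0,0.6,0,0,0,-30,0,0,0.6,0,0,0,-14,0,0,0.6,0,0,0,0,0,15,0.6,0,0,0,0,0,8,0.6,0,0,0,0,0,5,0.6,0,0,0,0,0,0,0.6,0,0,0,0,0,0,0.6]
}}

```text
clock: 6.45
position: [0.6792, 0.02, 0.0221]
ee_rot: [0.0, -0.228, 0.974, -0.0]
contact_force: [0.4, -0.1, 0.1]
width: 0.0514
```

```bash
python3 - <<'E'
from h import *
rel([.488,-.075,.036])
T=wristT();im=get_image("wrist");cv2.imwrite("pics/w5.png",im[:,:,::-1]);np.save("w5.npy",T)
im=get_image("scene");cv2.imwrite("pics/s5.png",cv2.resize(im[150:320,180:360,::-1],None,fx=3.5,fy=3.5,interpolation=cv2.INTER_CUBIC))
E
```

```text
t 6.45 pos [0.6792 0.02   0.0221] yaw -153.69 zax [ 4.e-04  0.e+00 -1.e+00] w 0.05142700072639553 F [ 0.4  -0.11  0.06]
rel mm [213.4  -0.4 -14. ]
```

View pics/w5.png

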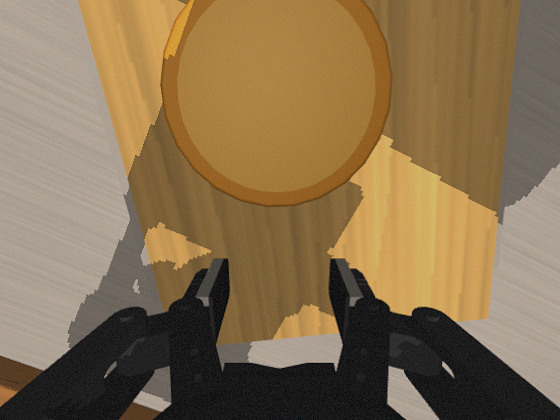

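View pics/s5.png

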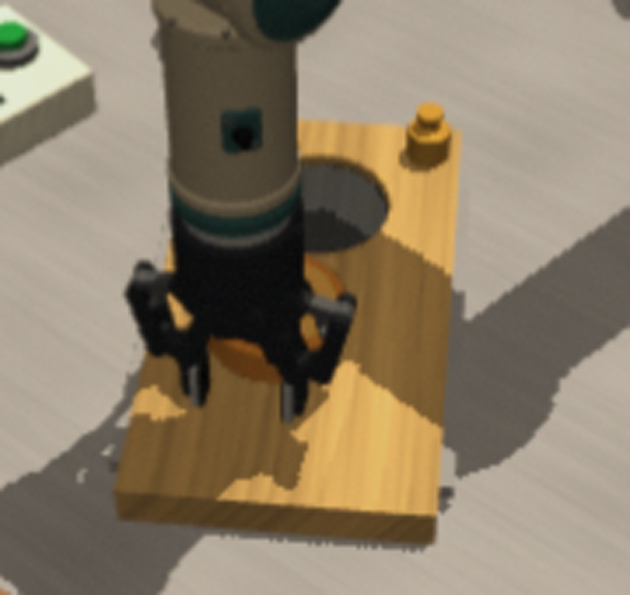

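TCP z reads 0.022, below the board top, and there is still no contact, which confirms the offset. I lower carefully.

Request:
{"name": "drive_tool", "arguments": {
  "targets": [0,0,0,0,0,4,0.6,0,0,0,0,0,3,0.6,0,0,0,0,0,2,0.6,0,0,0,0,0,2,0.6,0,0,0,0,0,0,0.6]
}}

```text
clock: 7.18
position: [0.6789, 0.0202, 0.0105]
ee_rot: [-0.0, -0.228, 0.974, 0.0]
contact_force: [0.1, -0.1, 0.4]
width: 0.0513
```

Request:
{"name": "drive_tool", "arguments": {
  "targets": [0,0,0,0,0,2,0.6,0,0,0,0,0,0,0.6]
}}

```text
clock: 7.42
position: [0.679, 0.0202, 0.0086]
ee_rot: [-0.0, -0.228, 0.974, 0.0]
contact_force: [1.1, -0.1, 0.7]
width: 0.0511
```

```bash
python3 - <<'E'
from h import *
rel([.488,-.075,.036])
T=wristT()
im=get_image("scene");cv2.imwrite("pics/s6.png",cv2.resize(im[210:300,210:300,::-1],None,fx=6.5,fy=6.5,interpolation=cv2.INTER_CUBIC))
E
```

```text
t 7.425 pos [0.679  0.0202 0.0086] yaw -153.67 zax [-3.e-04  1.e-04 -1.e+00] w 0.0510834372167098 F [ 1.11 -0.13  0.66]
rel mm [213.4  -0.6 -27.3]
```

View pics/s6.png

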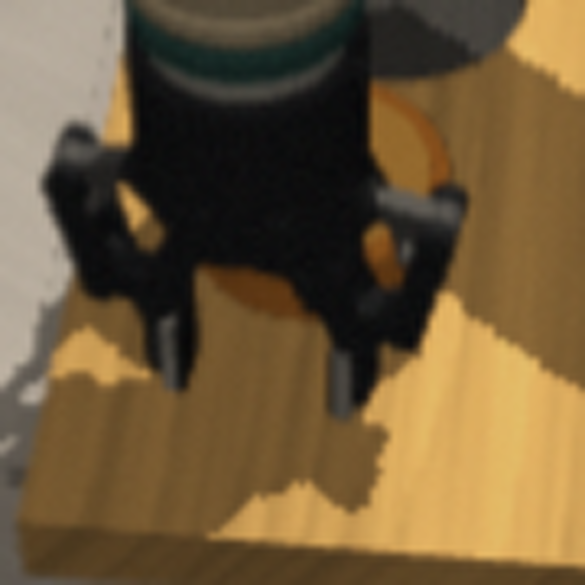

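```bash
python3 - <<'E'
from h import *
s=get_state();w,x,y,z=s["ee_rot"];M=R.from_quat([x,y,z,w]).as_matrix()
for z in (.02,.03,.035,.04,.045,.05):
    print(z,*[(M.T@(ray("scene",[p],z)[0]-s["position"])*1000).round(1)[:2] for p in [(237.4,269.7),(262.8,274.2)]])
E
```

```text
0.02 [  8.1 -32.2] [ 7.9 26.9]
0.03 [  0.3 -29.6] [ 0.1 28.8]
0.035 [ -3.6 -28.3] [-3.8 29.8]
0.04 [ -7.5 -27. ] [-7.7 30.8]
0.045 [-11.4 -25.7] [-11.6  31.8]
0.05 [-15.3 -24.3] [-15.5  32.8]
```

Request:
{"name": "drive_tool", "arguments": {
  "targets": [0,0,0,0,0,2,0.6,0,0,0,0,0,0,0.6]
}}

```text
clock: 7.72
position: [0.679, 0.0202, 0.0066]
ee_rot: [-0.0, -0.228, 0.974, 0.0]
contact_force: [0.0, -0.0, 0.8]
width: 0.0513
```

Request:
{"name": "drive_tool", "arguments": {
  "targets": [0,0,0,0,0,1.5,0.6,0,0,0,0,0,0,0.6]
}}

```text
clock: 7.98
position: [0.679, 0.0202, 0.0052]
ee_rot: [-0.0, -0.228, 0.974, 0.0]
contact_force: [0.1, -0.6, -0.1]
width: 0.0512
```

Request:
{"name": "drive_tool", "arguments": {
  "targets": [0,0,0,0,0,1.5,0.6,0,0,0,0,0,0,0.6]
}}

```text
clock: 8.22
position: [0.679, 0.0202, 0.0036]
ee_rot: [-0.0, -0.228, 0.974, 0.0]
contact_force: [0.7, -0.8, 0.3]
width: 0.0508
```

Request:
{"name": "drive_tool", "arguments": {
  "targets": [0,0,0,0,0,1.5,0.6,0,0,0,0,0,0,0.6]
}}

```text
clock: 8.48
position: [0.679, 0.0202, 0.0021]
ee_rot: [-0.0, -0.228, 0.974, 0.0]
contact_force: [0.2, -0.7, -0.1]
width: 0.0512
```

Request:
{"name": "drive_tool", "arguments": {
  "targets": [0,0,0,0,0,1.5,0.6,0,0,0,0,0,0,0.6]
}}

```text
clock: 8.72
position: [0.679, 0.0202, 0.0006]
ee_rot: [-0.0, -0.228, 0.974, 0.0]
contact_force: [0.3, 0.6, 0.3]
width: 0.0513
```

```bash
python3 - <<'E'
from h import *
rel([.488,-.075,.036])
im=get_image("scene");cv2.imwrite("pics/s7.png",cv2.resize(im[210:300,210:300,::-1],None,fx=6.5,fy=6.5,interpolation=cv2.INTER_CUBIC))
E
```

```text
t 8.725 pos [6.79e-01 2.02e-02 6.00e-04] yaw -153.67 zax [-3.e-04  1.e-04 -1.e+00] w 0.05125404784639296 F [0.34 0.57 0.34]
rel mm [213.4  -0.6 -35.3]
```

View pics/s7.png

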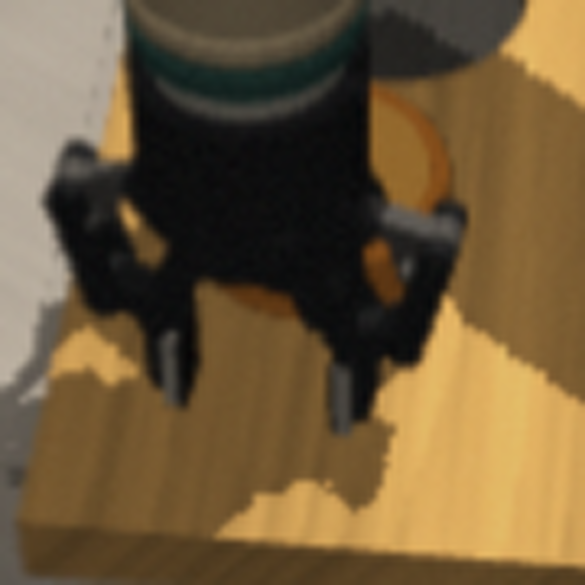

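No contact down to TCP z≈0.001. By the scene view the tips are at about z=0.037, a good height for pushing. I advance slowly.

Request:
{"name": "drive_tool", "arguments": {
  "targets": [0,0,0,8,0,0,0.6,0,0,0,8,0,0,0.6,0,0,0,7,0,0,0.6,0,0,0,4,0,0,0.6,0,0,0,4,0,0,0.6,0,0,0,4,0,0,0.6,0,0,0,4,0,0,0.6,0,0,0,4,0,0,0.6,0,0,0,4,0,0,0.6,0,0,0,0,0,0,0.6]
}}

```text
clock: 10.02
position: [0.6364, -0.0009, 0.0008]
ee_rot: [-0.0, -0.228, 0.974, 0.0]
contact_force: [-0.1, 0.6, 0.1]
width: 0.0509
```

```bash
python3 - <<'E'
from h import *
rel([.488,-.075,.036])
T=wristT();im=get_image("wrist");cv2.imwrite("pics/w8.png",im[:,:,::-1]);np.save("w8.npy",T)
E
```

```text
t 10.025 pos [ 0.6364 -0.0009  0.0008] yaw -153.67 zax [-7.e-04 -1.e-04 -1.e+00] w 0.050948440218428995 F [-0.06  0.65  0.12]
rel mm [165.9  -0.6 -35.1]
```

View pics/w8.png

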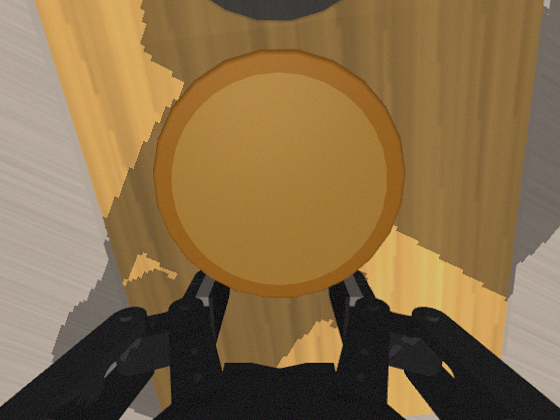

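The cheese (280,173) now covers the finger tips, and the fingers are below its top edge and touching its side. I push on.

Request:
{"name": "drive_tool", "arguments": {
  "targets": [0,0,0,5,0,0,0.6,0,0,0,5,0,0,0.6,0,0,0,5,0,0,0.6,0,0,0,5,0,0,0.6,0,0,0,5,0,0,0.6,0,0,0,5,0,0,0.6,0,0,0,5,0,0,0.6,0,0,0,5,0,0,0.6,0,0,0,5,0,0,0.6,0,0,0,5,0,0,0.6,0,0,0,0,0,0,0.6]
}}

```text
clock: 11.45
position: [0.5914, -0.0231, 0.0008]
ee_rot: [-0.0, -0.228, 0.974, 0.0]
contact_force: [-0.5, -0.0, 0.2]
width: 0.0515
```

```bash
cat >> h.py <<'E'
def cheese(n):
    """pale-top circle by hue in wrist view"""
    rel([.488,-.075,.036]);s=get_state();w,x,y,z=s["ee_rot"];M=R.from_quat([x,y,z,w]).as_matrix()
    T=wristT();im=get_image("wrist");bgr=np.ascontiguousarray(im[:,:,::-1]);cv2.imwrite(f"pics/{n}.png",bgr);np.save(n+".npy",T)
    S=cv2.GaussianBlur(cv2.cvtColor(bgr,cv2.COLOR_BGR2HSV)[...,0].astype(np.float32),(5,5),0)
    c0=np.array([278.,180.]);pts=[]
    for a in np.radians(np.arange(-180,180,4)):
        if 50<np.degrees(a)<130: continue
        r=np.arange(85,130,.5);x=(c0[0]+r*np.cos(a)).astype(np.float32);y=(c0[1]+r*np.sin(a)).astype(np.float32)
        h=cv2.remap(S,x[None],y[None],1)[0];g=h[:-8]-h[8:];i=np.argmax(g);
        if g[i]>.8: pts.append((x[i+4],y[i+4]))
    for zt in(.06,.05):
        P=wpts(pts,zt,T);ok=np.ones(len(P),bool)
        for _ in range(5):
            ce,r=circ(P[ok]);ok=abs(np.hypot(*(P[:,:2]-ce).T)-r)<.002
        print(zt,"cheese",ce.round(4),r.round(4),ok.sum(),len(ok),"tool",(M.T@(np.r_[ce,zt]-s["position"])*1000).round(1))
E
python3 - <<'E'
from h import *
cheese("w9")
E
```

```text
t 11.45 pos [ 0.5914 -0.0231  0.0008] yaw -153.68 zax [-1.e-03 -1.e-04 -1.e+00] w 0.05146778958716516 F [-0.49 -0.02  0.2 ]
rel mm [115.7  -0.7 -35.1]
0.06 cheese [ 0.545  -0.0455] 0.0396 69 70 tool [ 51.6   0.5 -59.2]
0.05 cheese [ 0.547  -0.0445] 0.0432 69 70 tool [ 49.4   0.5 -49.2]
```

View pics/w9.png

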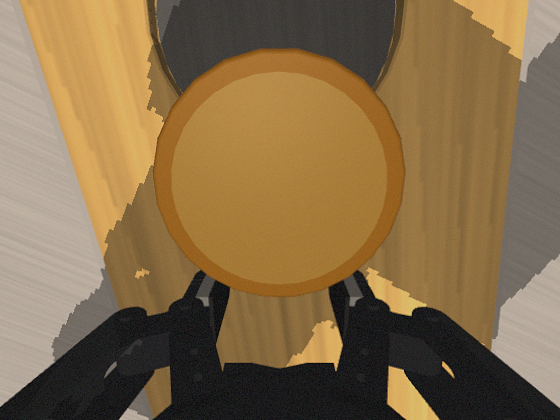

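The cheese sits square against both fingers: its centre is 51.6 mm ahead of the TCP, as predicted, and 64 mm from the pan, with a lateral error of 1.2 mm. I continue to about 22 mm before the pan.

Request:
{"name": "drive_tool", "arguments": {
  "targets": [0,0,0,5,-0.2,0,0.6,0,0,0,5,-0.2,0,0.6,0,0,0,5,-0.2,0,0.6,0,0,0,5,-0.2,0,0.6,0,0,0,5,-0.2,0,0.6,0,0,0,5,0,0,0.6,0,0,0,4,0,0,0.6,0,0,0,4,0,0,0.6,0,0,0,4,0,0,0.6,0,0,0,0,0,0,0.6]
}}

```text
clock: 12.75
position: [0.5546, -0.0426, 0.0009]
ee_rot: [-0.0, -0.228, 0.974, -0.0]
contact_force: [1.1, -0.2, 1.2]
width: 0.0514
```

```bash
python3 - <<'E'
from h import *
cheese("w10")
E
```

```text
t 12.75 pos [ 0.5546 -0.0426  0.0009] yaw -153.67 zax [-3.e-04 -3.e-04 -1.e+00] w 0.05136987988211993 F [ 1.12 -0.16  1.17]
rel mm [ 74.1   0.5 -35.1]
0.06 cheese [ 0.5085 -0.065 ] 0.0396 67 70 tool [ 51.3   0.4 -59.1]
0.05 cheese [ 0.5105 -0.064 ] 0.0432 67 70 tool [ 49.1   0.4 -49.1]
```

View pics/w10.png

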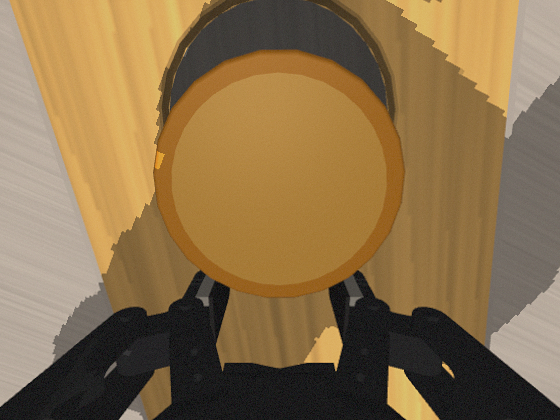

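The cheese is over the near rim and laterally aligned with the hollow (hollow mid-column about 279, cheese 280). 22.8 mm remain, and I take 16 mm in small steps.

Request:
{"name": "drive_tool", "arguments": {
  "targets": [0,0,0,2,0,0,0.6,0,0,0,2,0,0,0.6,0,0,0,2,0,0,0.6,0,0,0,2,0,0,0.6,0,0,0,2,0,0,0.6,0,0,0,2,0,0,0.6,0,0,0,2,0,0,0.6,0,0,0,2,0,0,0.6,0,0,0,0,0,0,0.6]
}}

```text
clock: 13.92
position: [0.5401, -0.0495, 0.0007]
ee_rot: [-0.0, -0.228, 0.974, 0.0]
contact_force: [-0.6, -0.4, -1.0]
width: 0.0513
```

```bash
python3 - <<'E'
from h import *
cheese("w11")
E
```

```text
t 13.925 pos [ 0.5401 -0.0495  0.0007] yaw -153.67 zax [-8.e-04  1.e-04 -1.e+00] w 0.05133802184510154 F [-0.61 -0.43 -1.  ]
rel mm [ 58.1   0.2 -35.3]
0.06 cheese [ 0.492  -0.0729] 0.0381 68 70 tool [ 53.6   0.4 -59.3]
0.05 cheese [ 0.4938 -0.072 ] 0.0416 68 70 tool [ 51.5   0.4 -49.3]
```

View pics/w11.png

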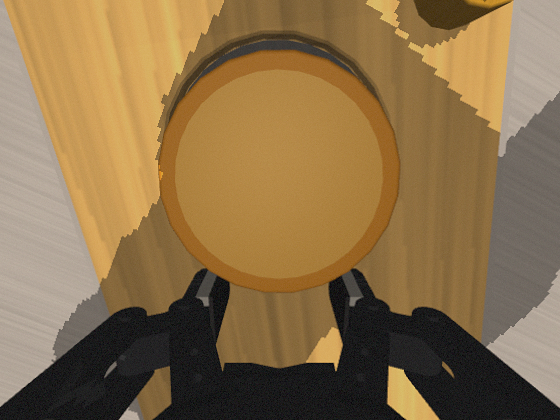

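The front has dipped into the hollow: the apparent radius shrank and the far gap is narrow. About 6 mm remain.

Request:
{"name": "drive_tool", "arguments": {
  "targets": [0,0,0,1,0,0,0.6,0,0,0,1,0,0,0.6,0,0,0,1,0,0,0.6,0,0,0,0,0,0,0.6]
}}

```text
clock: 14.48
position: [0.5377, -0.0509, 0.0008]
ee_rot: [-0.0, -0.228, 0.974, 0.0]
contact_force: [0.5, 0.3, 0.0]
width: 0.0512
```

```bash
python3 - <<'E'
from h import *
cheese("w12")
E
```

```text
t 14.475 pos [ 0.5377 -0.0509  0.0008] yaw -153.66 zax [-4.e-04 -1.e-04 -1.e+00] w 0.051185181522914756 F [0.52 0.29 0.03]
rel mm [ 55.2   0.4 -35.2]
0.06 cheese [ 0.489  -0.0745] 0.0363 64 70 tool [ 54.1   0.4 -59.2]
0.05 cheese [ 0.4908 -0.0737] 0.0396 64 70 tool [ 52.1   0.4 -49.2]
```

View pics/w12.png

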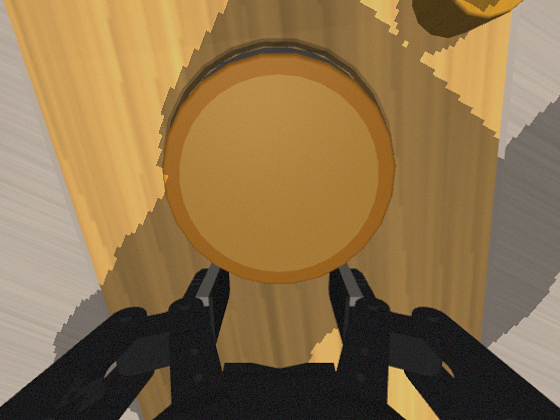

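The pale circle now fits a radius of 39.6 mm at z=0.05, the same radius it had at z=0.06 on the board. So the cheese has dropped flat, about 3 mm from the pan centre. I back the fingers off and rise.

Request:
{"name": "drive_tool", "arguments": {
  "targets": [0,0,0,-2,0,0,0.6,0,0,0,-8,0,0,0.6,0,0,0,-15,0,0,0.6,0,0,0,-15,0,0,0.6,0,0,0,0,0,-40,0.6,0,0,0,0,0,-60,0.6,0,0,0,0,0,-60,0.3,0,0,0,0,0,0,0,0,0,0,0,0,0,0]
}}

```text
clock: 15.65
position: [0.5739, -0.0326, 0.1605]
ee_rot: [-0.0, -0.228, 0.974, 0.0]
contact_force: [-0.2, 0.3, 0.0]
width: 0.0004
```

```bash
python3 - <<'E'
from h import *
rel([.5185,-.359,.16])
T=wristT();im=get_image("wrist");cv2.imwrite("pics/w13.png",im[:,:,::-1]);np.save("w13.npy",T)
im=get_image("scene");cv2.imwrite("pics/s13.png",cv2.resize(im[130:310,140:360,::-1],None,fx=3.3,fy=3.3,interpolation=cv2.INTER_CUBIC))
E
```

```text
t 15.65 pos [ 0.5739 -0.0326  0.1605] yaw -153.64 zax [-3.e-04  2.e-04 -1.e+00] w 0.00041414123357485946 F [-0.15  0.32  0.04]
rel mm [ 194.5 -267.9    0.4]
```

View pics/w13.png

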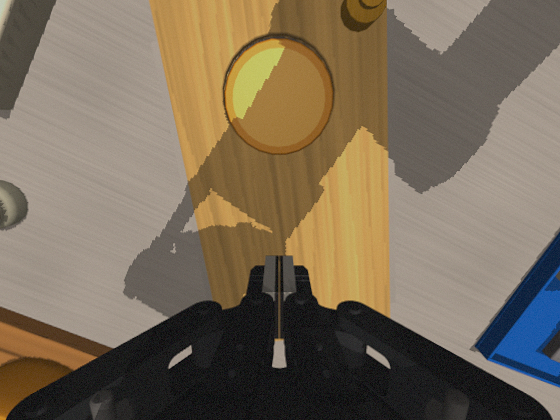

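View pics/s13.png

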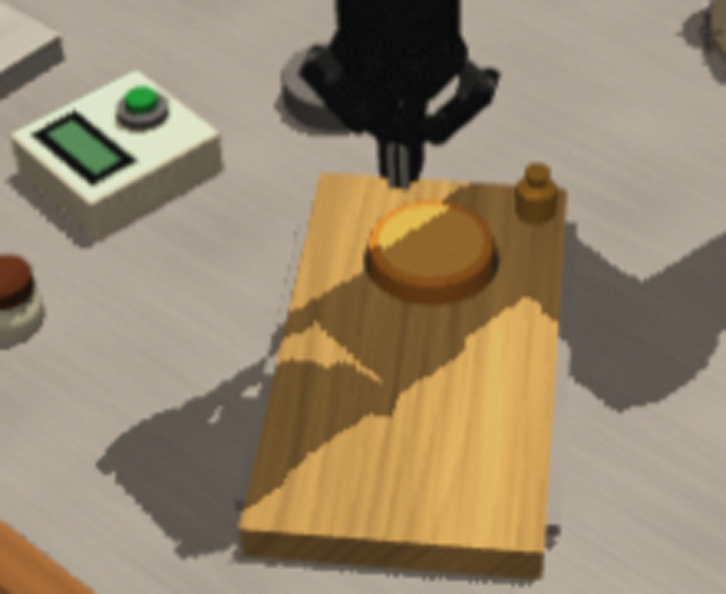

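The scene view shows the cheese lying flat in the hollow at crop (432,248), with the hand off it and the weight in place. The fingers are shut. Now to the button: I turn the wrist away from its limit first.

Request:
{"name": "drive_tool", "arguments": {
  "targets": [0,0,10,0,0,0,0,0,0,10,0,0,0,0,0,0,10,0,0,0,0,0,0,10,0,0,0,0,0,0,6,0,0,0,0,0,0,0,0,0,0,0]
}}

```text
clock: 16.5
position: [0.5729, -0.0328, 0.1589]
ee_rot: [-0.002, 0.17, 0.985, 0.0]
contact_force: [-0.2, -0.5, -0.1]
width: -0.0001
```

```bash
python3 - <<'E'
from h import *
rel([.5185,-.359,.16])
# cheese and button from the w13 picture
T=np.load("w13.npy");im=cv2.imread("pics/w13.png");H=cv2.GaussianBlur(cv2.cvtColor(im,cv2.COLOR_BGR2HSV)[...,0].astype(np.float32),(3,3),0)
P=wpts([(279,95)],.05,T);print("cheese centre approx",P)
E
```

```text
t 16.5 pos [ 0.5729 -0.0328  0.1589] yaw 160.4 zax [-3.5e-03  7.0e-04 -1.0e+00] w -9.951888682320236e-05 F [-0.16 -0.53 -0.1 ]
rel mm [ -58.2 -325.5   -1.1]
cheese centre approx [[ 0.48767256 -0.07461084  0.05      ]]
```

Request:
{"name": "drive_tool", "arguments": {
  "targets": [0,0,0,-9.7,-54.2,0,0,0,0,0,-9.7,-54.2,0,0,0,0,0,-9.7,-54.2,0,0,0,0,0,-9.7,-54.2,0,0,0,0,0,-9.7,-54.2,0,0,0,0,0,-9.7,-54.2,0,0,0,0,0,0,0,0,0,0,0,0,0,0,30,0,0,0,0,0,0,0,0,0,0,0,0,0,0,0,0]
}}

```text
schema error: expected a multiple of 7 numbers
```

```bash
python3 - <<'E'
from h import *
rel([.5185,-.359,.09])
T=wristT();im=get_image("wrist");cv2.imwrite("pics/w14.png",im[:,:,::-1]);np.save("w14.npy",T)
im=get_image("scene");cv2.imwrite("pics/s14.png",cv2.resize(im[80:230,110:300,::-1],None,fx=3.8,fy=3.8,interpolation=cv2.INTER_CUBIC))
b=cv2.imread("pics/w14.png");hsv=cv2.cvtColor(b,cv2.COLOR_BGR2HSV);H,S,V=[hsv[...,i].astype(int) for i in range(3)]
n,l,st,ce=cv2.connectedComponentsWithStats(((H>50)&(H<80)&(S>110)).astype(np.uint8))
for i in range(1,n):
    if st[i,4]>60:print(st[i],ce[i],wpts([ce[i]],.06,T))
E
```

```text
t 16.5 pos [ 0.5729 -0.0328  0.1589] yaw 160.4 zax [-3.5e-03  7.0e-04 -1.0e+00] w -9.951888682320236e-05 F [-0.16 -0.53 -0.1 ]
rel mm [ -58.4 -325.5   68.9]
```

View pics/w14.png

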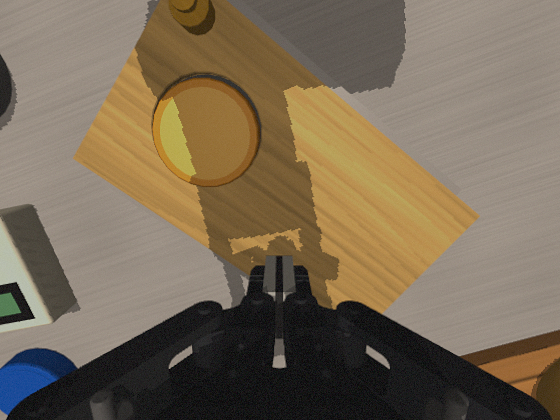

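View pics/s14.png

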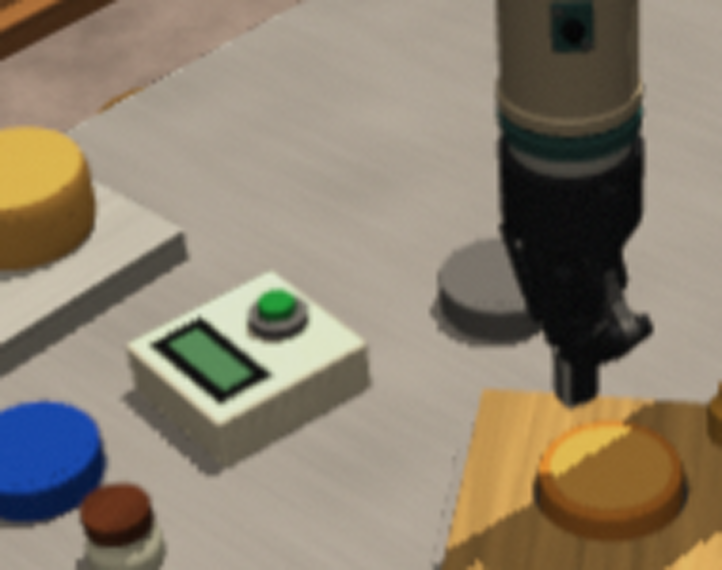

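The move was refused because I miscounted a row, so nothing moved. The view shows the cheese concentric in the hollow (wrist px 206,130). I send the move again.

Request:
{"name": "drive_tool", "arguments": {
  "targets": [0,0,0,-9.7,-54.2,0,0,0,0,0,-9.7,-54.2,0,0,0,0,0,-9.7,-54.2,0,0,0,0,0,-9.7,-54.2,0,0,0,0,0,-9.7,-54.2,0,0,0,0,0,-9.7,-54.2,0,0,0,0,0,0,0,0,0,0,0,0,0,0,0,0]
}}

```text
clock: 17.6
position: [0.5188, -0.3582, 0.1601]
ee_rot: [-0.001, 0.171, 0.985, 0.001]
contact_force: [-0.5, -0.2, -0.2]
width: -0.0001
```

```bash
python3 - <<'E'
from h import *
rel([.5185,-.359,.09])
T=wristT();im=get_image("wrist");cv2.imwrite("pics/w15.png",im[:,:,::-1]);np.save("w15.npy",T)
b=cv2.imread("pics/w15.png");hsv=cv2.cvtColor(b,cv2.COLOR_BGR2HSV);H,S,V=[hsv[...,i].astype(int) for i in range(3)]
n,l,st,ce=cv2.connectedComponentsWithStats(((H>50)&(H<80)&(S>110)).astype(np.uint8))
for i in range(1,n):
    if st[i,4]>60:print(st[i],ce[i],wpts([ce[i]],.06,T))
E
```

```text
t 17.6 pos [ 0.5188 -0.3582  0.1601] yaw 160.32 zax [-9.0e-04  1.9e-03 -1.0e+00] w -0.00012263842224397373 F [-0.52 -0.16 -0.23]
rel mm [-0.1 -0.9 70.1]
[263 191  30  30 691] [277.73950796 205.82489146] [[ 0.51825658 -0.35868285  0.06      ]]
```

View pics/w15.png

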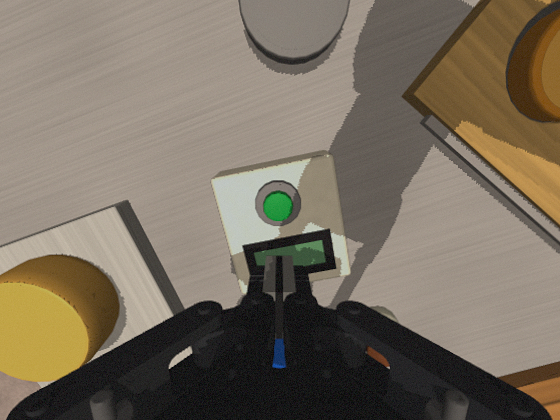

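The wrist camera puts the button at (0.5183, -0.3587) at z=0.06, the same as the other views. I descend partway.

Request:
{"name": "drive_tool", "arguments": {
  "targets": [0,0,0,0,0,50,0,0,0,0,0,0,35,0,0,0,0,0,0,0,0,0,0,0,0,0,0,0]
}}

```text
clock: 18.15
position: [0.5204, -0.3586, 0.0773]
ee_rot: [0.001, 0.17, 0.985, -0.0]
contact_force: [-0.4, -0.5, -0.5]
width: 0.0001
```

```bash
python3 - <<'E'
from h import *
rel([.5183,-.3587,.06])
im=get_image("scene");cv2.imwrite("pics/s16.png",cv2.resize(im[100:210,130:250,::-1],None,fx=5,fy=5,interpolation=cv2.INTER_CUBIC))
E
```

```text
t 18.15 pos [ 0.5204 -0.3586  0.0773] yaw 160.42 zax [ 0.0018 -0.0013 -1.    ] w 8.780085874578339e-05 F [-0.44 -0.52 -0.48]
rel mm [ 2.  -0.8 17.3]
```

View pics/s16.png

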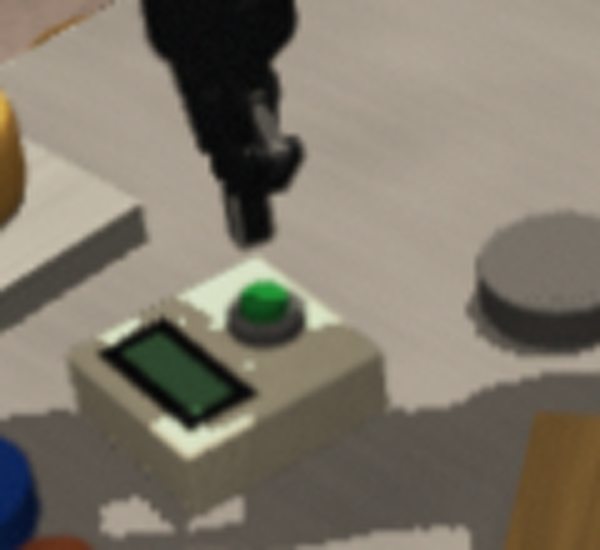

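The tip is over the button with roughly 40 mm still to go, which matches the finger offset (contact is expected near TCP z≈0.032).

Request:
{"name": "drive_tool", "arguments": {
  "targets": [0,0,0,1,-0.5,8,0,0,0,0,0,0,8,0,0,0,0,0,0,6,0,0,0,0,0,0,4,0,0,0,0,0,0,4,0,0,0,0,0,0,0,0]
}}

```text
clock: 18.95
position: [0.5178, -0.3589, 0.0453]
ee_rot: [-0.0, 0.171, 0.985, 0.0]
contact_force: [0.2, -0.6, 0.2]
width: 0.0003
```

```bash
python3 - <<'E'
from h import *
rel([.5183,-.3587,.06])
T=wristT();im=get_image("wrist");cv2.imwrite("pics/w17.png",im[:,:,::-1])
im=get_image("scene");cv2.imwrite("pics/s17.png",cv2.resize(im[100:210,130:250,::-1],None,fx=5,fy=5,interpolation=cv2.INTER_CUBIC))
E
```

```text
t 18.95 pos [ 0.5178 -0.3589  0.0453] yaw 160.32 zax [-5.e-04  6.e-04 -1.e+00] w 0.000275965100034113 F [ 0.21 -0.62  0.15]
rel mm [ -0.4   0.3 -14.7]
```

View pics/s17.png

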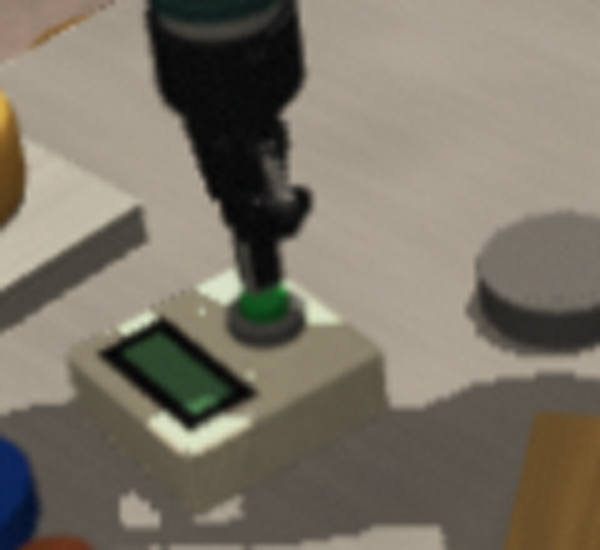

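View pics/w17.png

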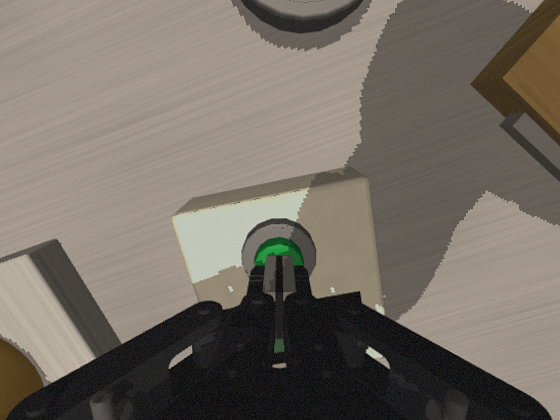

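The tip is centred over the button and still above it. I probe down by force.

Request:
{"name": "drive_tool", "arguments": {
  "targets": [0,0,0,0,0,3,0,0,0,0,0,0,3,0,0,0,0,0,0,3,0,0,0,0,0,0,0,0]
}}

```text
clock: 19.55
position: [0.5181, -0.359, 0.0368]
ee_rot: [0.0, 0.171, 0.985, 0.0]
contact_force: [-1.0, 0.4, 2.5]
width: 0.0002
```

Request:
{"name": "drive_tool", "arguments": {
  "targets": [0,0,0,0,0,2,0,0,0,0,0,0,2,0,0,0,0,0,0,0,0]
}}

```text
clock: 19.92
position: [0.5181, -0.359, 0.0335]
ee_rot: [0.0, 0.171, 0.985, -0.0]
contact_force: [-0.7, 1.1, 6.0]
width: -0.0002
```

Request:
{"name": "drive_tool", "arguments": {
  "targets": [0,0,0,0,0,2,0,0,0,0,0,0,0,0]
}}

```text
clock: 20.18
position: [0.5181, -0.3591, 0.0333]
ee_rot: [0.001, 0.171, 0.985, -0.0]
contact_force: [-3.4, 2.9, 15.6]
width: 0.0002
```

The force rose from 2.5 N to 6 N, then to 15.6 N with the tool stopped at z=0.0333, so the button is fully down. I release.

Request:
{"name": "drive_tool", "arguments": {
  "targets": [0,0,0,0,0,-10,0,0,0,0,0,0,-30,0,0,0,0,0,0,-50,0,0,0,0,0,0,-50,0,0,0,0,0,0,0,0,0,0,0,0,0,0,0]
}}

```text
clock: 20.92
position: [0.5176, -0.3586, 0.17]
ee_rot: [-0.0, 0.171, 0.985, 0.0]
contact_force: [-0.2, -0.0, -0.5]
width: -0.0001
```

```bash
python3 - <<'E'
from h import *
rel([.5183,-.3587,.06])
im=get_image("top");b=np.ascontiguousarray(im[:,:,::-1]);cv2.imwrite("pics/t18.png",b)
im2=get_image("scene");cv2.imwrite("pics/s18.png",cv2.resize(im2[80:310,120:360,::-1],None,fx=2.5,fy=2.5,interpolation=cv2.INTER_CUBIC))
hsv=cv2.cvtColor(cv2.GaussianBlur(b,(3,3),0),cv2.COLOR_BGR2HSV);H,S,V=[hsv[...,i].astype(int) for i in range(3)]
yy,xx=np.mgrid[:420,:560]
m,c,st,ce=blob((H>=24)&(H<35)&(S>80)&(np.hypot(xx-321,yy-236)<26),(321,236));print(ce,st,circ(ray("top",c,.05)))
E
```

```text
t 20.925 pos [ 0.5176 -0.3586  0.17  ] yaw 160.33 zax [-8.e-04  9.e-04 -1.e+00] w -0.00011933988235137792 F [-0.17 -0.03 -0.51]
rel mm [-8.0e-01  1.0e-01  1.1e+02]Traceback (most recent call last):
  File "<stdin>", line 7, in <module>
  File "h.py", line 19, in blob
    i=min(k,key=lambda i:np.hypot(*(ce[i]-near)))
ValueError: min() iterable argument is empty
```

View pics/t18.png

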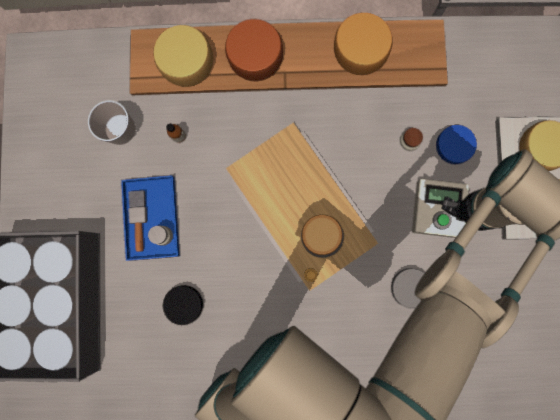

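View pics/s18.png

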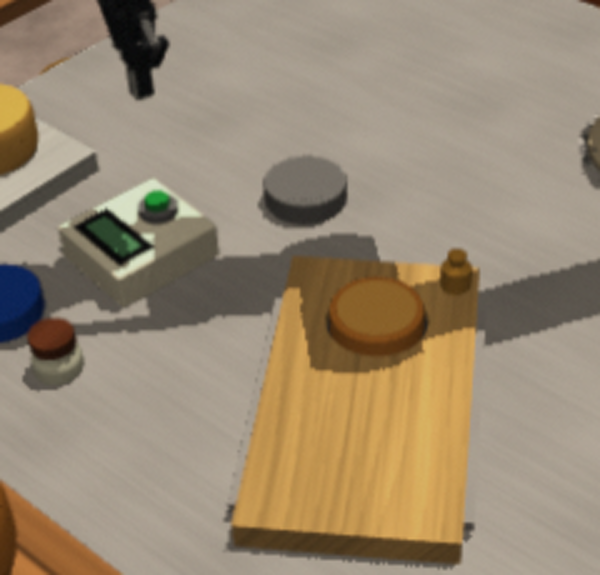

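The top view shows the cheese at (322,236), exactly where the pan was (322.2,236.1). Everything else stands at its starting pixel, the button is up and the arm is clear. I hand it in.

```bash
python3 -c "
from rig import *
print(sign_off())"
```

```text
the job is handed in; nothing more can be done
None
```

I pushed the cheese into the hollow with both fingers half open and it dropped flat on the pan. I then took the hand off, pressed the green button with shut fingers, released it and handed the job in at about 21 s. No verdict was reported.

**Cheese:** With the fingers still behind it, the wrist fit gave the right pale-top radius (39.6 mm) for lying flat at z=0.05, about 3 mm from the pan centre. After I backed off, rough pixel readings put it on the pan centre in the wrist and top views. Wrist force stayed around 1 N while pushing.

**Button:** The force rose to 15.6 N with the tool stopped at z=0.0333, so the button went fully down. The arm finished clear of it, and nothing else appeared to have moved in the last pictures.

**What failed or disagreed:**
- **Finger tips:** They sit about 25–28 mm behind the stated TCP. My first push therefore passed just above the cheese without contact. I found this in the pictures, backed off and worked lower.
- **Refused move:** One move call was refused because I miscounted its numbers, so nothing moved.
- **Last check:** My final colour-mask measurement of the cheese failed because it lay in the arm's shadow. The final cheese position was read by eye from the picture.

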